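# Roll a milling jar up the loading ramp into the jar mill

### The job

Load the jar mill: with the fingers behind the milling jar that lies at the foot of the loading ramp, roll it up the ramp and over the front roller until it drops home and rests between the two rollers, then take the fingers away. Push it gently - do not grip or lift it - and keep the fingers against it on the slope so that it cannot get away and roll back down. Leave the other things on the bench where they are.

Things in the scene. Friction and masses are not known exactly. Their poses are not given: they have to be found in the camera images.
- mill: White benchtop jar mill, fixed; place and yaw vary. Origin on the bench below the middle of its roller nest; z up, y level along the loading direction, x along the rollers. Ramp on the -y side, drive housing (230 mm along x, 115 high) from y = 86 to 210 mm. Bearing plates at x = +-98 mm, 55 mm high, y from -72 to 78 mm. Rubber stop bar 14 mm thick along x at y = 70, z = 79 mm.
- front_roller (a point): Middle of the front roller's axis, at y = -34, z = 36 mm in the mill's frame. Both rollers are black rubber, 32 mm in diameter, 180 mm long, along the mill's x. The front one turns freely. A jar atop it has its axis 54 mm above this point; once past it, the jar drops forward by itself.
- rear_roller (a point): Middle of the rear roller's axis, at y = 34, z = 36 mm in the mill's frame; same size as the front one, held by its stopped motor.
- seat (a point): Where the middle of the jar's axis rests when it lies home between the two rollers: y = 0, z = 78 mm in the mill's frame.
- ramp: Aluminium loading ramp, fixed to the mill. Origin at the middle of its foot on the upper surface, at bench level, y = -294 mm in the mill's frame; x as the mill's, y up the slope, z square to the sheet. Rises 48 mm over 240 mm (11.3 deg), no step at the foot; top edge 20 mm before the front roller's axis. 184 mm wide between side lips 20 mm high. No catch: a jar left on it rolls back.
- jar: Milling jar lying on its side before the ramp's foot, nearly square to it. Origin on its axis, 38 mm above what it lies on; own x along the axis, about which it rolls. White glazed body 73 mm thick, x from -60 to 52 mm; two grey nylon rolling rings 76 mm in diameter, 20 mm wide, at x = -42 and 42 mm; steel lid and nut ending at x = 70 mm. 0.68 to 0.98 kg, smooth, rolls freely.
- jar_center (a point): Middle of the jar's axis (the same point as the jar's origin).
- vial: Bystander: amber sample vial with white cap, 28 mm in diameter, 66 mm high, standing beside the ramp on the side of the mill's +x. Origin under its centre.
- vial2: Bystander: a second such vial near the first, closer to the rollers. Origin under its centre.
- gasket: Bystander: flat black rubber ring 56 mm outside, 10 mm high, lying beside the rollers on the side of the mill's -x. Origin under its centre.
- wrench: Bystander: steel wrench 150 mm long lying beside the ramp on the side of the mill's +x. Origin under its middle.
- wash: Bystander: white plastic wash bottle 68 mm in diameter, about 205 mm high, standing beside the drive housing on the side of the mill's +x. Origin under its centre.
- beaker: Bystander: glass beaker 72 mm in diameter, 95 mm high, standing beside the rollers on the side of the mill's +x. Origin under its centre.
- bowl: Bystander: steel bowl 170 mm in diameter, 65 mm high, at the left of the bench. Origin under its centre.

How it is judged:
By the outcome, as a careful person would: the job done as asked, in the order asked, and still so for the second after the job is handed in, with the robot touching nothing.
It also fails if it takes over 48 s, if anything falls off the work surface, if the arm or the gripper's body presses on something with over 40 N, if the wrist force passes 120 N, or if a joint passes its speed limit or range.

### The arm

A 6-joint arm with a two-finger parallel gripper is mounted at the origin on the work surface. World frame = base frame: x ahead of the robot, y to its left, z up, the work surface at z = 0. Lengths are in m, angles in rad, forces in N, time in s.
With the tool pointing down it reaches from about 0.3 to 0.875 m from the base axis. Payload 6.4 kg.
Tool frame: the origin (TCP) lies on the mounting face of the last link; the fingertips stand 173 mm ahead of it and the grasp point (between the pads) lies 155 mm ahead of it (ctrl.tip_reach is the distance from the TCP to the fingertips, in m); z points along the fingers, y is the line along which they close (so a half turn about z gives the same grasp; the last joint's range is limited). The gripper opens to 85 mm and grips with 20 to 120 N. Pads are 22 mm wide; open, the fingers measure 114 mm over their backs; the gripper's body (76 mm by 85 mm) begins 54 mm behind the grasp point. The pads swing forward as they close: fully open they stand 13 mm farther back than shut.
Start: joints at [0.921, 0.181, 1.607, -0, 1.354, -0.206], TCP at [0.247, 0.519, 0.405] pointing down, gripper open.
Joint ranges: [-2.99, 2.99], [-0.89, 2.07], [0.3, 2.58], [-1.14, 4.28], [0, 2.63], [-3.12, 3.12]. Speed limits (rad/s): [2.57, 2.57, 3.01, 3.14, 3.14, 3.14].

### API

Orientations are given as a unit quaternion [w, x, y, z].
In Python, from bench import ctrl gives the robot as it stands.
- The arm moves only by the shell command python3 -m pendant 'ROWS'. ROWS is JSON, a list that holds one entry, the list of rows, each a list of 7 numbers: the opening, from 0 (shut) to 1 (fully open), then the shift along the tool's x, y, z in mm, then the turn, a rotation vector about the tool's x, y, z in rad. A call has 1 to 5 rows; each row is the pose to reach, as a shift and turn from the pose commanded when the call began, along the tool's axes at that moment; what a row does not reach only later rows make up. A row lasts 1/12 s, in which the tool goes at most 41.7 mm and 7.16 degrees, less where a joint would pass 70% of its speed; a pose out of reach is approached as far as the arm can. A call with a gripper value outside its range is refused whole. The fingers move at their own pace and stop on an object; the grip force is fixed at half the most. Time passes only in rows, so rows that repeat a pose let the fingers close. It gives the time, the measured TCP pose, the force, the opening and the grip force at its end, in the units of the state.
- ctrl.get_obs(): the state, without advancing time (a new reading comes with each control period).
- ctrl.camera(name): name is "scene" or "top" or "wrist"; returns the picture (400x640x3 uint8, red, green, blue); there is no depth.
- ctrl.camera_params(name): a dict with "mtx" (3x3 intrinsics, pixels), "world_from_camera" (4x4, takes a point from camera to world coordinates); the wrist camera has in their place "tool_from_camera" (4x4, takes a point from camera to tool coordinates, whose origin is the TCP and whose axes are the flange's). Camera axes: x right, y down, z forward; pixel columns grow to the right and rows downward; lengths in m; the calibration is good to about 2 mm. The wrist camera is an equidistant fisheye: a pixel r from the principal point sees the ray r / f radians off the axis. A picture is of the moment at which its call begins: read the wrist's pose just before it. camera_params takes no time and is no camera call.
- ctrl.hand_in(): hands the job in; it is judged then, once.
Trained networks look in the newest picture that a camera, given by its name, has taken for a name from the list of things; names that differ only in an ending like _2 or _b are one class to them, and where a whole thing is asked for, a point or a joint stands for the part that bears it (a point fixed in the world has none). Each returns a list of dicts, best first, with "confidence" (0 to 1); they miss things now and then, are a little off and sometimes report something else, mostly with a low value. They report only what shows in the picture. A call takes as long as a camera call.
- ctrl.boxes_of(camera, name): "point" ([column, row] as shares, 0 to 1, of the picture: columns of its width, rows of its height, amid what is visible of it).
The state is a dict: "time_s": time; "q": joint angles; "dq": joint speeds; "joint_efforts": joint torques, N m; "eef_pos": TCP position; "eef_rot": TCP orientation; "wrist_force": force on the tool from outside, world axes, zero at the start; "torque": the same for the moment, N m; "opening": opening from 0.0 (shut) to 1.0 (fully open); "grasp_force": force on a finger pad.
Only numpy, scipy, OpenCV 4.12 (cv2) and the standard library are available. Lean on these libraries where they do the work, as an engineer would, in place of code of your own. Each camera call takes 0.05 s, during which the arm holds its last target. There are 200 camera calls.

## Working session

There is one attempt and no reset: what is moved stays moved. The work goes in short steps, Python scripts to look and compute and a shell command to move; the robot and the scene stay as the last step left them, time stands still between calls to the robot, and variables do not carry over. Pictures are saved under pics/ and viewed, at most 10 in all, crops included, and the job is handed in when it is done.

```bash
mkdir -p pics; cat > h.py <<'E'
import numpy as np, cv2
from bench import ctrl
from scipy.spatial.transform import Rotation as R
def ray(cam,uv):
    p=ctrl.camera_params(cam);M=np.array(p["mtx"]);T=np.array(p["world_from_camera"])
    d=np.linalg.solve(M,[uv[0],uv[1],1]);d=T[:3,:3]@d
    return T[:3,3],d/np.linalg.norm(d)
def at_z(cam,uv,z):
    o,d=ray(cam,uv);return o+d*(z-o[2])/d[2]
def tri(rs):
    A=sum(np.eye(3)-np.outer(d,d) for o,d in rs);b=sum((np.eye(3)-np.outer(d,d))@o for o,d in rs)
    return np.linalg.solve(A,b)
def proj(cam,P):
    p=ctrl.camera_params(cam);T=np.linalg.inv(np.array(p["world_from_camera"]));c=T[:3,:3]@P+T[:3,3]
    c=np.array(p["mtx"])@c;return c[:2]/c[2]
E
python3 - <<'E'
from h import *
for c in("scene","top"):
    im=ctrl.camera(c);cv2.imwrite(f"pics/{c}0.png",im[:,:,::-1])
for n in("jar_center","front_roller","rear_roller","seat","mill","ramp","vial","beaker","gasket","wash","wrench"):
    rs=[]
    for c in("scene","top"):
        b=ctrl.boxes_of(c,n)
        for x in b[:2]:
            uv=np.array(x["point"])*[640,400];print(n,c,uv.round(1),round(x["confidence"],2))
        if b and n not in("vial",):rs.append(ray(c,np.array(b[0]["point"])*[640,400]))
    if len(rs)==2:print("   tri",tri(rs).round(3))
o=ctrl.get_obs();print(o["time_s"],o["eef_pos"],o["eef_rot"])
E
```

```text
jar_center scene [212.8 192.2] 0.83
jar_center top [433.1 184.3] 0.77
jar_center top [309.2 211.1] 0.63
   tri [ 0.61  -0.149  0.033]
front_roller scene [337.1 217.3] 0.73
front_roller top [312.8 209.3] 0.73
front_roller top [329.3 151. ] 0.57
   tri [0.55  0.166 0.047]
rear_roller scene [338.4 219.5] 0.88
rear_roller top [309.9 209.3] 0.66
   tri [0.551 0.172 0.043]
seat scene [336.8 216. ] 0.74
seat top [309.4 210.8] 0.77
   tri [0.548 0.17  0.051]
mill scene [339.5 217.3] 0.61
mill top [309.5 206.3] 0.73
mill top [276.2 149.1] 0.7
   tri [0.557 0.175 0.057]
ramp top [372.1 202.8] 0.55
vial scene [281.5 253.7] 0.67
vial scene [340.5 216.4] 0.67
beaker scene [333.9 271.6] 0.72
beaker scene [338.8 220.1] 0.69
beaker top [275.5 148.9] 0.62
   tri [0.707 0.248 0.067]
gasket scene [374.7 194.3] 0.52
gasket top [304.9 264.7] 0.6
   tri [0.407 0.196 0.018]
wash scene [393.4 284.9] 0.66
wash top [229.1 155.7] 0.58
   tri [0.689 0.368 0.078]
wrench scene [195.7 243.6] 0.79
wrench scene [261.3 250.9] 0.31
wrench top [409.  137.3] 0.79
   tri [ 0.742 -0.101 -0.005]
1.2 [0.24690073 0.51930824 0.40470736] [ 2.99761044e-05  2.20064659e-01  9.75485287e-01 -8.87897360e-07]
```

View pics/scene0.png

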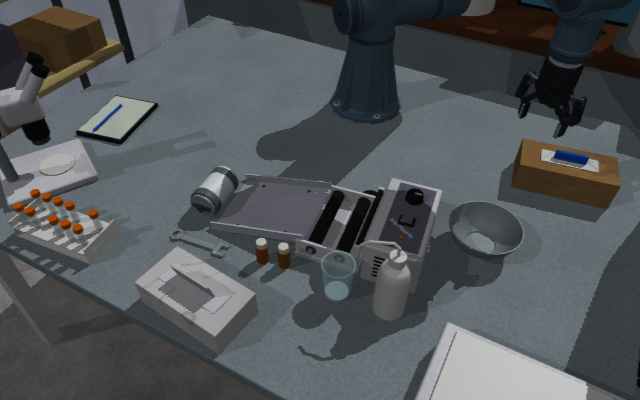

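View pics/top0.png

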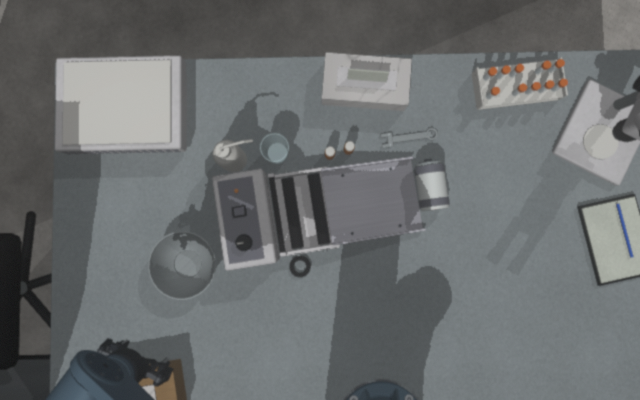

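The mill lies with its ramp to the right (-y world) and the jar is at the foot, at about (433,184) in the top view. The rollers are at about (318,208) and (291,213). I'll enlarge the top view for exact features.

```bash
python3 - <<'E'
import cv2
im=cv2.imread("pics/top0.png")[135:285,258:458]
im=cv2.convertScaleAbs(cv2.resize(im,None,fx=4,fy=4,interpolation=cv2.INTER_CUBIC),alpha=1.5)
cv2.imwrite("pics/topc.png",im)
E
```

```text
(no output)
```

View pics/topc.png

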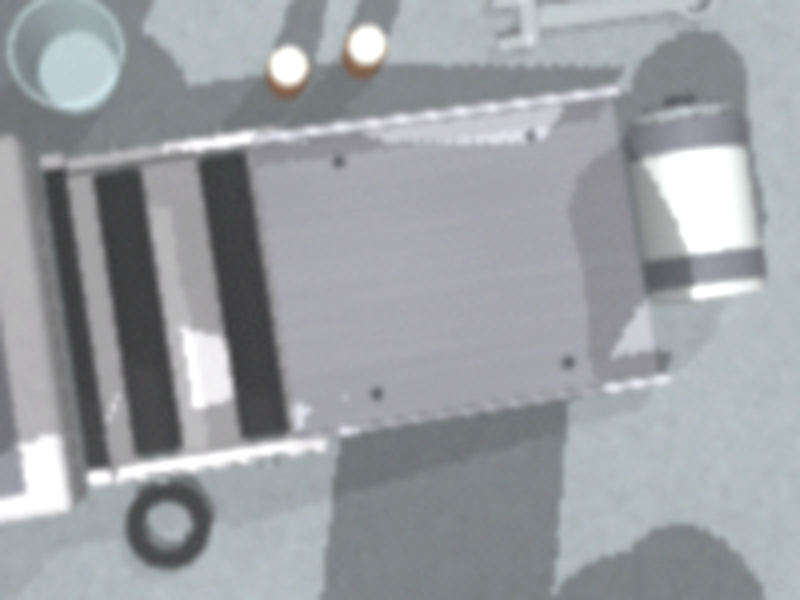

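```bash
python3 - <<'E'
from h import *
f=lambda x,y,z:at_z("top",(x/4+258-.4,y/4+135-.4),z)
fr=f(225,154,.038),f(265,436,.038); rr=f(118,171,.038),f(160,452,.038)
for a,b in(fr,rr):print((a+b)/2,np.linalg.norm(a-b),np.degrees(np.arctan2(*(a-b)[1::-1])))
ft=f(612,92,.015),f(663,380,.015);print("foot",ft,(ft[0]+ft[1])/2,np.linalg.norm(ft[0]-ft[1]),np.degrees(np.arctan2(*(ft[0]-ft[1])[1::-1])))
ja=f(690,128,.045),f(705,270,.045);print("rings",ja,(ja[0]+ja[1])/2,np.linalg.norm(ja[0]-ja[1]),np.degrees(np.arctan2(*(ja[0]-ja[1])[1::-1])))
print("ringedges",f(630,135,.038),f(748,118,.038))
O=((fr[0]+fr[1])/2+(rr[0]+rr[1])/2)/2
yaw=np.mean([np.arctan2(*(a-b)[1::-1]) for a,b in(fr,rr,ft)])
ex=np.array([np.cos(yaw),np.sin(yaw)]);ey=np.array([-ex[1],ex[0]])
print("O",O,"yaw",np.degrees(yaw))
for n,P in(("jar",(ja[0]+ja[1])/2),("foot",(ft[0]+ft[1])/2),("fr",sum(fr)/2),("jarlid",f(682,98,.038)),("jarend",f(712,297,.045)),("lipTopfoot",f(612,92,.015)),("lipbot",f(663,380,.015)),("vialL",f(288,68,.066)),("vialR",f(367,45,.066))):
    d=P[:2]-O[:2];print(n,d@ex,d@ey)
T=np.array(ctrl.camera_params("top")["world_from_camera"]);print(T[:3,3])
E
```

```text
[0.55504418 0.14497942 0.038     ] 0.1817437399512616 6.861955723453242
[0.54593694 0.21279191 0.038     ] 0.18124265320199714 7.503428074453466
foot (array([ 0.6830283 , -0.09742649,  0.015     ]), array([ 0.4949049 , -0.12399824,  0.015     ])) [ 0.5889666  -0.11071236  0.015     ] 0.18999071263959144 8.039638242687491
rings (array([ 0.65482408, -0.14093552,  0.045     ]), array([ 0.5640495 , -0.14712295,  0.045     ])) [ 0.60943679 -0.14402924  0.045     ] 0.09098521513649876 3.8993987079386114
ringedges [ 0.65194922 -0.10389097  0.038     ] [ 0.66128379 -0.17980362  0.038     ]
O [0.55049056 0.17888567 0.038     ] yaw 7.468340680198067
jar 0.016474235196483864 -0.32783729474723206
foot 0.0005081705093718284 -0.292142373266579
fr 0.00010791443707584207 -0.03421048631062089
jarlid 0.08235864296268332 -0.33042365447747696
jarend -0.04649011585044515 -0.3265299304168182
lipTopfoot 0.09549880458694923 -0.29119518803403577
lipbot -0.09448246356820553 -0.2930895584991222
vialL 0.13573911510110886 -0.08238350381861605
vialR 0.14264083680251322 -0.13377861775750424
[0.50156755 0.14452646 1.36714462]
```

```bash
cat > s.py <<'E'
from h import *
import sys
def go(x,y,z,yaw):
    o=ctrl.get_obs();Rm=R.from_quat(np.roll(o["eef_rot"],-1));p=np.array(o["eef_pos"])
    t=np.radians(90+yaw);T=np.array([[np.cos(t),np.sin(t),0],[np.sin(t),-np.cos(t),0],[0,0,-1]]).astype(float)
    print("t",round(o["time_s"],2),"p",p.round(4),"shift mm",(Rm.inv().apply(np.array([x,y,z])-p)*1000).round(1),"turn",(Rm.inv()*R.from_matrix(T)).as_rotvec().round(3),"F",np.round(o["wrist_force"],1),"open",round(o["opening"],2))
if __name__=="__main__":go(*map(float,sys.argv[1:]))
E
python3 -m pendant '[[[0.85,-666,-519,0,0,0,0],[0.85,-666,-519,0,0,0,0],[0.85,-666,-519,0,0,0,0],[0.85,-666,-519,0,0,0,0],[0.85,-666,-519,0,0,0,0]]]'
python3 s.py .626 -.236 .36 10.5
```

```text
time_s: 1.62
eef_pos: [0.3405, 0.3315, 0.4048]
eef_rot: [0.0, 0.22, 0.976, 0.0]
wrist_force: [1.2, -0.1, -0.2]
opening: 0.852
grasp_force: 0.0
t 1.62 p [0.3405 0.3315 0.4048] shift mm [-501.1 -390.4   44.8] turn [0.    0.    0.945] F [ 1.2 -0.1 -0.2] open 0.85
```

```bash
python3 -m pendant '[[[0.85,-501,-390,0,0,0,0],[0.85,-501,-390,0,0,0,0],[0.85,-501,-390,0,0,0,0],[0.85,-501,-390,0,0,0,0],[0.85,-501,-390,0,0,0,0]]]' >/dev/null
python3 -m pendant '[[[0.85,-336,-262,0,0,0,0],[0.85,-336,-262,0,0,0,0],[0.85,-336,-262,0,0,0,0],[0.85,-336,-262,0,0,0,0],[0.85,-336,-262,0,0,0,0]]]' >/dev/null
python3 -m pendant '[[[0.85,-172,-134,20,0,0,0.945],[0.85,-172,-134,20,0,0,0.945],[0.85,-172,-134,20,0,0,0.945],[0.85,-172,-134,20,0,0,0.945],[0.85,-172,-134,20,0,0,0.945]]]' >/dev/null
python3 s.py .626 -.236 .30 10.5
```

```text
t 2.87 p [ 0.6208 -0.2268  0.3853] shift mm [-10.6   0.2  85.3] turn [ 0.    -0.     0.312] F [ 1.6 -0.2  0.5] open 0.85
```

```bash
python3 -m pendant '[[[0.85,-11,0,20,0,0,0.312],[0.85,-11,0,40,0,0,0.312],[0.85,-11,0,65,0,0,0.312],[0.85,-11,0,85,0,0,0.312],[0.85,-11,0,85,0,0,0.312]]]' >/dev/null
python3 - <<'E'
from h import *
from s import go
go(.626,-.236,.189,10.5)
for c in("scene","wrist"):
    im=ctrl.camera(c);cv2.imwrite(f"pics/{c}1.png",im[:,:,::-1]);print(c,[(np.multiply(b["point"],[640,400]).round(1),round(b["confidence"],2)) for b in ctrl.boxes_of(c,"jar_center")[:2]])
E
```

```text
t 3.28 p [ 0.6239 -0.2337  0.295 ] shift mm [ -3.3   2.4 106. ] turn [-0.007 -0.006  0.006] F [-1.4  1.3 -0.4] open 0.85
scene [(array([333.5, 272.3]), 0.46)]
wrist [(array([322.4,  80.4]), 0.93)]
```

View pics/wrist1.png

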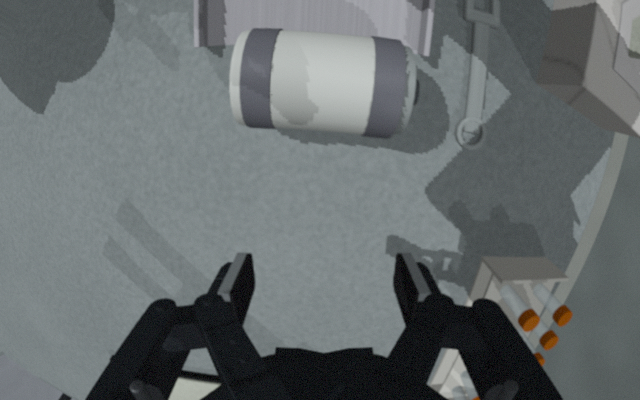

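The wrist view shows the jar ahead of the fingers. Its rings are at (259,78) and (390,87), the fingers are centred at about column 320, and the way down is clear. I'll check the jar position from these ring pixels.

```bash
python3 - <<'E'
from h import *
p=ctrl.camera_params("wrist");M=np.array(p["mtx"]);T=np.array(p["tool_from_camera"]);o=ctrl.get_obs();Rm=R.from_quat(np.roll(o["eef_rot"],-1))
def wr(u,v,z):
    a=np.array([(u-M[0,2])/M[0,0],(v-M[1,2])/M[1,1]]);th=np.linalg.norm(a)
    d=np.r_[a/th*np.sin(th),np.cos(th)];d=Rm.apply(T[:3,:3]@d);c=Rm.apply(T[:3,3])+o["eef_pos"]
    return c+d*(z-c[2])/d[2]
a,b=wr(259,78,.045),wr(390,87,.045);print(a,b,(a+b)/2,np.linalg.norm(a-b),np.degrees(np.arctan2(*(b-a)[1::-1])))
E
python3 -m pendant '[[[0.85,-3,0,35,0,0,0],[0.85,-3,0,70,0,0,0],[0.85,-3,0,95,0,0,0],[0.85,-3,0,106,0,0,0],[0.85,-3,0,106,0,0,0]]]' >/dev/null
python3 s.py .626 -.236 .189 10.5
```

```text
[ 0.56211726 -0.14780243  0.045     ] [ 0.65687402 -0.13640341  0.045     ] [ 0.60949564 -0.14210292  0.045     ] 0.0954399389402537 6.859588657902349
t 3.9 p [ 0.6255 -0.2368  0.193 ] shift mm [0.7 0.6 4. ] turn [-0.003 -0.002  0.007] F [ 0.4 -0.1 -0.4] open 0.85
```

```bash
python3 -m pendant '[[[0.85,10,0,2,0,0,0],[0.85,22,0,4,0,0,0],[0.85,32,0,4,0,0,0],[0.85,38,0,4,0,0,0],[0.85,42,0,4,0,0,0]]]' >/dev/null
python3 -m pendant '[[[0.85,3,0,0,0,0,0],[0.85,6,0,0,0,0,0],[0.85,9,0,0,0,0,0],[0.85,12,0,0,0,0,0],[0.85,15,0,0,0,0,0]]]'
python3 - <<'E'
from h import *
from s import go
im=ctrl.camera("wrist");cv2.imwrite("pics/wrist2.png",im[:,:,::-1])
go(.6255-.182*.078,-.2368+.983*.078,.189,10.5)
E
```

```text
time_s: 4.73
eef_pos: [0.6153, -0.1813, 0.1906]
eef_rot: [-0.0, 0.637, 0.771, 0.0]
wrist_force: [0.1, -0.7, 0.1]
opening: 0.852
grasp_force: 0.1
t 4.78 p [ 0.6152 -0.1807  0.1905] shift mm [20.9  0.1  1.5] turn [-0.    -0.001  0.007] F [-0.1  0.6 -0.5] open 0.85
```

View pics/wrist2.png

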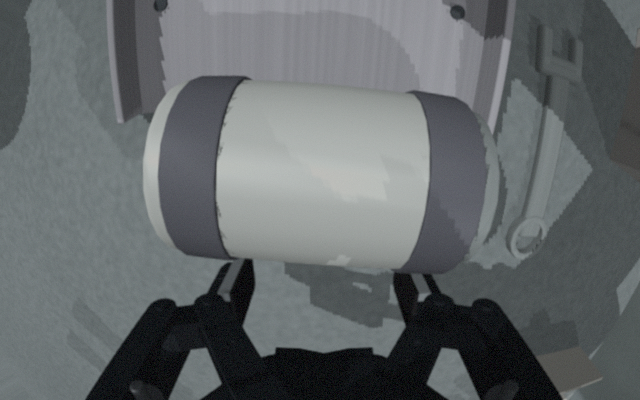

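The fingers (about columns 235 and 410) stand right behind the two rings. The jar's lid end clears the ramp's right lip, and the wrench is clear. Pushing on.

```bash
python3 -m pendant '[[[0.85,4,0,0,0,0,0],[0.85,8,0,0,0,0,0],[0.85,12,0,0,0,0,0],[0.85,16,0,0,0,0,0],[0.85,20,0,0,0,0,0]]]' | grep force
python3 -m pendant '[[[0.85,4,0,-0.8,0,0,0],[0.85,8,0,-1.6,0,0,0],[0.85,12,0,-2.4,0,0,0],[0.85,16,0,-3.2,0,0,0],[0.85,20,0,-4,0,0,0]]]' |grep force
python3 -m pendant '[[[0.85,4,0,-0.8,0,0,0],[0.85,8,0,-1.6,0,0,0],[0.85,12,0,-2.4,0,0,0],[0.85,16,0,-3.2,0,0,0],[0.85,20,0,-4,0,0,0]]]' |grep force
python3 - <<'E'
from h import *
from s import go
im=ctrl.camera("wrist");cv2.imwrite("pics/wrist3.png",im[:,:,::-1])
go(.6255-.182*.118,-.2368+.983*.118,.197,10.5)
E
```

```text
wrist_force: [1.0, -2.4, 1.2]
grasp_force: 1.1
wrist_force: [2.0, -4.5, 2.8]
grasp_force: 2.5
wrist_force: [1.2, -5.8, 3.4]
grasp_force: 2.6
t 6.08 p [ 0.6039 -0.1214  0.199 ] shift mm [0.6 0.3 2. ] turn [-0.    -0.     0.007] F [ 0.5 -0.9  0.7] open 0.85
```

View pics/wrist3.png

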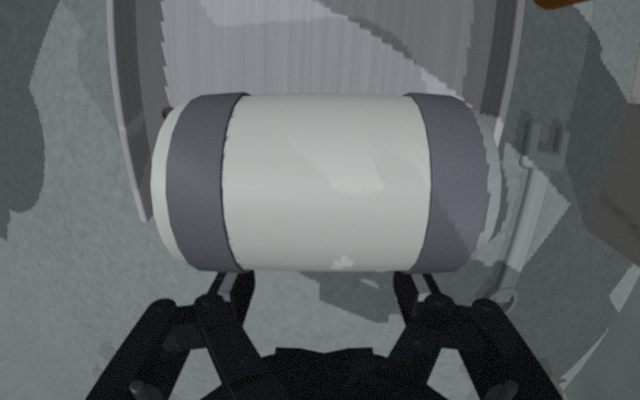

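The jar is on the slope, square against both fingers (rings at columns 195 and 460), and clear of both lips. Pushing on up.

```bash
for i in 1; do
python3 -m pendant '[[[0.85,5,0,-1,0,0,0],[0.85,10,0,-2,0,0,0],[0.85,15,0,-3,0,0,0],[0.85,20,0,-4,0,0,0],[0.85,25,0,-5,0,0,0]]]' | grep force
python3 -m pendant '[[[0.85,5,0,-1,0,0,0],[0.85,10,0,-2,0,0,0],[0.85,15,0,-3,0,0,0],[0.85,20,0,-4,0,0,0],[0.85,25,0,-5,0,0,0]]]' | grep force
python3 -m pendant '[[[0.85,5,0,-1,0,0,0],[0.85,10,0,-2,0,0,0],[0.85,15,0,-3,0,0,0],[0.85,20,0,-4,0,0,0],[0.85,25,0,-5,0,0,0]]]' | grep force
done
python3 - <<'E'
from h import *
from s import go
im=ctrl.camera("wrist");cv2.imwrite("pics/wrist4.png",im[:,:,::-1])
go(.6255-.182*.193,-.2368+.983*.193,.212,10.5)
E
```

```text
wrist_force: [0.6, -5.5, 2.9]
grasp_force: 2.7
wrist_force: [0.7, -5.6, 3.1]
grasp_force: 2.7
wrist_force: [0.8, -6.1, 2.7]
grasp_force: 2.7
t 7.38 p [ 0.5894 -0.0477  0.2137] shift mm [0.4 1.1 1.7] turn [-0.001 -0.001  0.007] F [-0.4  1.   0.1] open 0.85
```

View pics/wrist4.png

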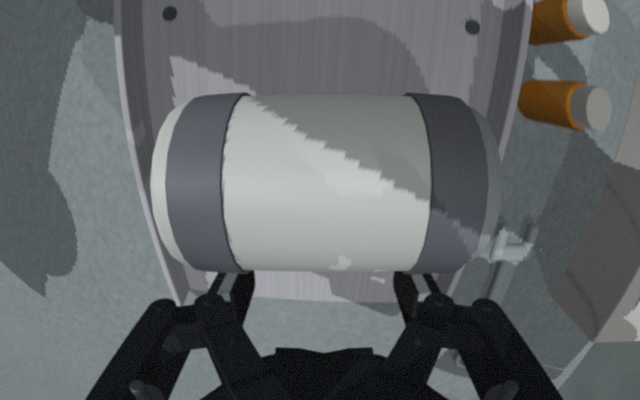

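Half way up, the jar sits steady against the fingers and the vials stay outside the lip. Next push, squaring to the rollers during the last part.

```bash
python3 -m pendant '[[[0.85,5,0,-1,0,0,0],[0.85,10,0,-2,0,0,0],[0.85,15,0,-3,0,0,0],[0.85,20,0,-4,0,0,0],[0.85,25,0,-5,0,0,0]]]' | grep force
python3 -m pendant '[[[0.85,5,0,-1,0,0,0],[0.85,10,0,-2,0,0,0],[0.85,15,0,-3,0,0,0],[0.85,20,0,-4,0,0,0],[0.85,25,0,-5,0,0,0]]]' | grep force
python3 -m pendant '[[[0.85,5,0,-1,0,0,0.012],[0.85,10,0,-2,0,0,0.024],[0.85,15,0,-3,0,0,0.036],[0.85,20,0,-4,0,0,0.048],[0.85,25,0,-5,0,0,0.055]]]' | grep force
python3 - <<'E'
from h import *
from s import go
go(.6255-.182*.268,-.2368+.983*.268,.227,7.6)
o=ctrl.get_obs();p=np.array(o["eef_pos"])[:2];t=np.radians(97.6);j=p+.049*np.array([np.cos(t),np.sin(t)])
d=j-[.5505,.1789];print("jar in mill",d@[.9912,.1323],d@[-.1323,.9912])
im=ctrl.camera("wrist");cv2.imwrite("pics/wrist5.png",im[:,:,::-1])
E
```

```text
wrist_force: [1.2, -4.6, 3.3]
grasp_force: 2.7
wrist_force: [0.5, -4.4, 3.0]
grasp_force: 2.7
wrist_force: [-0.4, -5.0, 3.2]
grasp_force: 2.6
t 8.63 p [0.5753 0.0248 0.2285] shift mm [1.6 1.7 1.5] turn [-0.002  0.001  0.003] F [-0.4 -5.   3.2] open 0.85
jar in mill 0.004171964542520405 -0.10700031595355941
```

View pics/wrist5.png

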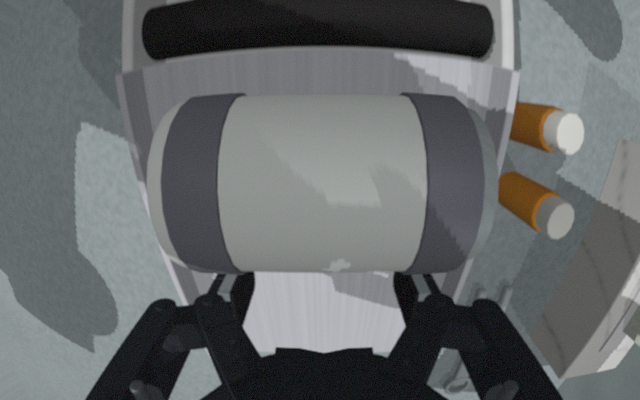

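The jar is square to the front roller (roller at row 30), centred to within about 4 mm, at y ≈ -107 mm in the mill frame. I'll continue to the ramp top, then go slowly over the roller.

```bash
python3 -m pendant '[[[0.85,5,0,-1,0,0,0],[0.85,10,0,-2,0,0,0],[0.85,15,0,-3,0,0,0],[0.85,20,0,-4,0,0,0],[0.85,25,0,-5,0,0,0]]]' | grep force
python3 -m pendant '[[[0.85,4,0,-0.8,0,0,0],[0.85,8,0,-1.6,0,0,0],[0.85,12,0,-2.4,0,0,0],[0.85,16,0,-3.2,0,0,0],[0.85,20,0,-4,0,0,0]]]' | grep force
python3 -m pendant '[[[0.85,3,0,-0.6,0,0,0],[0.85,6,0,-1.2,0,0,0],[0.85,9,0,-1.8,0,0,0],[0.85,12,0,-2.4,0,0,0],[0.85,15,0,-3,0,0,0]]]' | grep force
python3 s.py .56 .09 .24 7.6
```

```text
wrist_force: [1.7, -4.6, 2.2]
grasp_force: 2.7
wrist_force: [1.5, -5.4, 3.4]
grasp_force: 2.7
wrist_force: [-0.1, -4.5, 2.0]
grasp_force: 2.5
t 9.93 p [0.5673 0.0844 0.2404] shift mm [ 6.5 -6.5  0.4] turn [-0.001  0.001  0.003] F [-0.1 -4.5  2. ] open 0.85
```

```bash
python3 -m pendant '[[[0.85,2,0,-0.3,0,0,0],[0.85,5,0,-0.6,0,0,0],[0.85,8,0,-0.9,0,0,0],[0.85,11,0,-1,0,0,0],[0.85,14,0,-1,0,0,0]]]' | grep force
python3 -m pendant '[[[0.85,2,0,0,0,0,0],[0.85,4,0,0,0,0,0],[0.85,6,0,0,0,0,0],[0.85,6,0,0,0,0,0],[0.85,6,0,0,0,0,0]]]' | grep force
python3 - <<'E'
from h import *
from s import go
go(.56,.1,.24,7.6)
im=ctrl.camera("wrist");cv2.imwrite("pics/wrist6.png",im[:,:,::-1])
E
```

```text
wrist_force: [1.2, -1.5, 0.7]
grasp_force: 0.5
wrist_force: [0.7, -0.2, 0.0]
grasp_force: 0.0
t 10.77 p [0.5648 0.1044 0.2415] shift mm [-3.7 -5.4  1.5] turn [-0.    -0.     0.003] F [ 0.7 -0.2  0. ] open 0.85
```

View pics/wrist6.png

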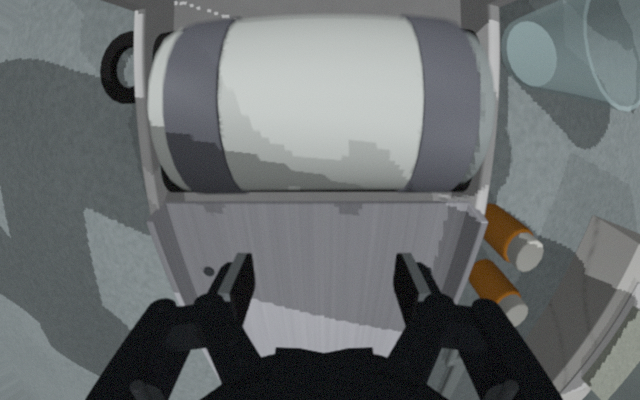

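The jar has dropped ahead and lies between the plates (rows 15-190), with the force gone. I'll back the fingers off and lift, then check from above.

```bash
python3 -m pendant '[[[0.85,-10,0,-2,0,0,0],[0.85,-30,0,-15,0,0,0],[0.85,-50,0,-40,0,0,0],[0.85,-70,0,-70,0,0,0],[0.85,-90,0,-100,0,0,0]]]' | grep force
python3 -m pendant '[[[0.85,-20,0,-30,0,0,0],[0.85,-40,0,-60,0,0,0],[0.85,-60,0,-60,0,0,0],[0.85,-60,0,-60,0,0,0],[0.85,-60,0,-60,0,0,0]]]' | grep time
python3 - <<'E'
from h import *
rs=[]
for c in("top","scene"):
    im=ctrl.camera(c);b=ctrl.boxes_of(c,"jar_center");cv2.imwrite(f"pics/{c}9.png",im[:,:,::-1])
    if b:
        uv=np.multiply(b[0]["point"],[640,400]);print(c,uv.round(1),b[0]["confidence"],"expected",proj(c,np.array([.5535,.1793,.078])));rs.append(ray(c,uv))
    if c=="top":cv2.imwrite("pics/fin.png",cv2.resize(im[110:290,210:460,::-1],None,fx=3.2,fy=3.2))
if len(rs)==2:print(tri(rs))
E
```

```text
wrist_force: [0.5, -0.8, 0.1]
grasp_force: 0.0
time_s: 11.65
top [303.  204.1] 0.59 expected [304.95664979 208.43996251]
scene [339.3 212.6] 0.91 expected [339.30047622 210.82100864]
[0.56399806 0.18407809 0.08384848]
```

View pics/fin.png

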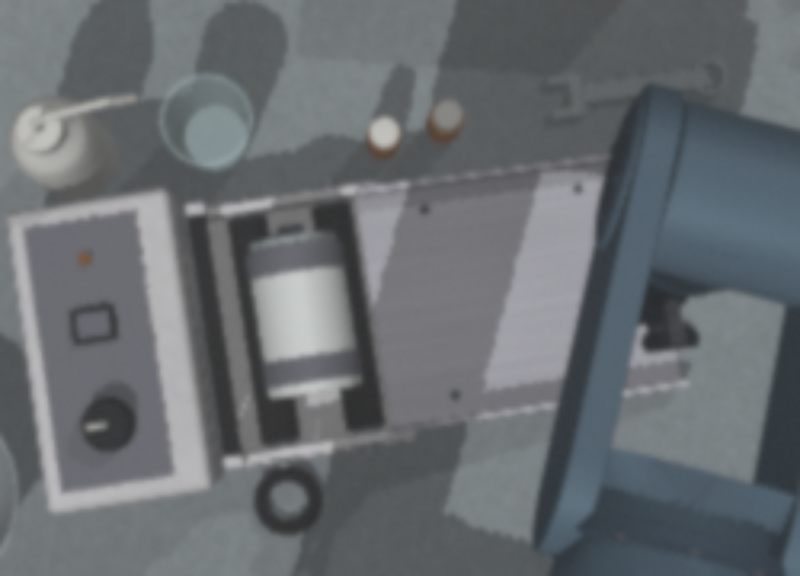

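The jar rests squarely between the two rollers at about (303,315) in the crop, with the bystanders unmoved and the gripper clear. Handing in.

```bash
python3 -c "
from bench import ctrl
print(ctrl.hand_in())"
```

```text
the job is handed in; nothing more can be done
None
```

The jar was rolled up the ramp and over the front roller and now rests between the two rollers, with the fingers clear and the nearby bystanders unmoved in the last top view; the job was handed in at about 12 s of the 48 s, and no verdict came back.

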